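# Park the funnel and stopper the flask

## Robot

A 6-joint arm with a two-finger parallel gripper is mounted at the origin on the work surface. World frame = base frame: x ahead of the robot, y to its left, z up, the work surface at z = 0. Lengths are in m, angles in degrees, forces in N, time in s.
With the tool pointing down it reaches from about 0.4 to 0.825 m from the base axis. Payload 7 kg.
Tool frame: the origin (TCP) lies midway between the tips of the shut fingers; the grasp point (between the pads) lies 19 mm behind it; z points along the fingers, y is the direction in which the jaws open and shut (so a half turn about z gives the same grasp; the last joint's range is limited). The gripper opens to 88 mm and grips with 3 to 60 N. Pads are 19 mm wide; open, the fingers measure 130 mm over their backs; the gripper's body (78 mm by 193 mm) begins 47 mm behind the grasp point.
Start: joints at [-52.821, 20.546, 0.682, 0, -70.136, -16.507], TCP at [0.238, -0.632, 0.227] pointing down, gripper open.
Joint ranges: [-176.03, 176.03], [-82.01, 121.73], [-58.28, 71.71], [-173.87, 95.51], [-174.79, -0.11], [-173.66, 173.66]. Speed limits (degrees/s): [136.94, 136.94, 172.46, 180, 180, 180].

## Interface

Orientations are given as a 3x3 rotation matrix whose columns are the frame's x, y, z axes.
In Python, from rig import robot gives the robot as it stands. Calls block until the motion is done:
- robot.goto(position, orientation): joint-space move of the TCP to a pose.
- robot.servo_line(position, ori=None, speed=0.15): straight line of the TCP; ori=None keeps the orientation; speed is the mean speed in m/s.
- robot.movej(angles): joint-space move.
- robot.move_gripper(opening): opening from 0.0 (shut) to 1.0 (fully open); the grip force is fixed at half the most; returns when the fingers have stopped.
- robot.dwell(seconds).
- robot.ik(position, orientation): joint angles nearest the present ones, or None.
- robot.grab_frame(name): name is "scene" or "top" or "wrist"; returns (picture, depth): 384x512x3 uint8, red, green, blue; 384x512 float32, m along the optical axis (not along the pixel's ray), 0 where there is no reading.
- robot.camera_info(name): a dict with "vfov" (degrees; the focal length in pixels is half the picture's height over the tangent of half this angle, whatever the lens; pixels are square), "cx", "cy" (the principal point, pixels), "view" (4x4, takes a point from world to camera coordinates); the wrist camera has in their place "T_tool_cam" (4x4, takes a point from camera to tool coordinates, whose origin is the TCP and whose axes are the flange's). Camera axes: x right, y down, z forward; pixel columns grow to the right and rows downward; lengths in m; the calibration is good to about 2 mm. A picture is of the moment at which its call begins: read the wrist's pose just before it. camera_info takes no time and is no camera call.
A pose or a line that the arm cannot do raises robot.Unreachable and nothing moves.
- robot.job_done(): hands the job in, once; it reports no verdict.
Readings, each from a call of its own:
- robot.read_t(): time.
- robot.read_qpos(): joint angles.
- robot.read_qvel(): joint speeds.
- robot.read_effort(): joint torques, N m.
- robot.read_position(): TCP position.
- robot.read_tcp_rot(): TCP orientation.
- robot.read_force(): force on the tool from outside, world axes, zero at the start.
- robot.read_ft_torque(): the same for the moment, N m.
- robot.read_grip_width(): opening from 0.0 (shut) to 1.0 (fully open).
Only numpy, scipy, OpenCV 4.12 (cv2) and the standard library are available. Lean on these libraries where they do the work, as an engineer would, in place of code of your own. Each camera call takes 0.05 s, during which the arm holds its last target.

## Task

The flask has been filled: lift the funnel out of its neck and stand it upright in the funnel stand, fully down on its conical seat. Then take the stopper that fits the neck out of its slanted rest and set it fully home in the flask, upright with its flange down on the rim. Lower both parts in by hand rather than dropping them, keep the flask standing where it is, and leave the larger stopper and the other things on the bench alone.

Things in the scene. Friction and masses are not known exactly. Their poses are not given: they have to be found in the camera images.
- flask: Loose clear-glass conical flask, heavy base (0.7 kg), 155 mm tall, base 120 mm across, neck 50 mm across with a rim 58 mm across. Origin: centre of its underside; z up along its axis. The neck's bore is round, 44 mm across at the rim, tapering to 37 mm at 60 mm below it (nothing can go deeper).
- flask_mouth (a point): Centre of the flask's mouth, level with the rim, 155 mm above the flask's underside.
- funnel: Loose white plastic funnel, 102 mm long, about 60 g, at first hanging by its cone in the flask's neck, origin 55 mm below the mouth. Origin: centre of the stem's lower end; z up along its axis. Stem 31 mm across at the end, 35 mm at 48 mm up; then a cone widening to 58 mm at 66 mm up; then a straight collar 58 mm across from 66 to 102 mm (wall 3 mm), to be gripped across the outside.
- funnel_grip (a point): Point on the funnel's axis 88 mm above its stem end: the height at which to grip across the collar (58 mm wide).
- stand: Fixed steel funnel stand, 90 mm tall: round foot 92 mm across, upright tube 48 mm across with a flared top 58 mm across. Origin: centre of its underside; z up. Its bore is 40 mm across and over the top 8 mm widens to 50 mm, a conical seat matching the funnel's cone. With the funnel fully seated the funnel's origin is 60 mm below the stand's mouth.
- stand_mouth (a point): Centre of the mouth of the funnel stand, 90 mm above the bench.
- stopper: Loose black rubber stopper that fits the flask, the smaller of two, 84 mm long, about 90 g, at first in its slanted rest. Origin: centre of the plug's narrow end; z along its axis to the knob. Plug 40 mm long, 32 to 39 mm across; flange 54 mm across (40 to 46 mm along); knob 26 mm across (46 to 84 mm), to be gripped. Home in the flask: flange on the rim, origin 40 mm below the mouth.
- stopper_grip (a point): Point on the stopper's axis, 69 mm from its narrow end, in the knob: where to grip it.
- rest: Fixed steel rest of the smaller stopper: foot plate 110 by 84 mm, square sleeve (42 mm inside, wall 5 mm, 46 mm long) whose axis leans 35 degrees from vertical, its mouth up and towards the rest's own -x side. Origin: on the bench under the centre of the sleeve's mouth. The stopper sits in the sleeve, flange on its mouth, and is drawn out along its own leaning axis.
- rest_mouth (a point): Centre of the mouth of the smaller rest's sleeve, 100 mm above the bench.
- stopper_large: Loose black rubber stopper of the same shape but larger (90 mm long, plug 49 to 56 mm across, flange 72 mm, knob 34 mm): too big for the flask. It sits in its own slanted rest and is to be left there. Origin: centre of the plug's narrow end.
- rest_large: Fixed steel rest of the larger stopper: like the other, sleeve 59 mm inside, mouth 105 mm above the bench. Origin on the bench under the centre of the sleeve's mouth.
- wash_bottle: Loose white wash bottle, 64 mm across, 180 mm tall with its bent spout; bystander. Origin: centre of its underside.
- tube_rack: Loose wire rack with capped test tubes, 66 by 156 mm, 120 mm tall; bystander. Origin: centre of its underside.
- dishes: Loose stack of three culture dishes, 94 mm across, 48 mm tall; bystander. Origin: centre of its underside.
Not all that is in view belongs to the job. Leave any purple or yellow look-alike of the flask alone.

How it is judged:
By the outcome, as a careful person would: the job done as asked, in the order asked, and still so for the second after the job is handed in, with the robot touching nothing.
It also fails if it takes over 66 s, if anything falls off the work surface, if the arm or the gripper's body presses on something with over 40 N, if the wrist force passes 120 N, or if a joint passes its speed limit or range.

## Working session

There is one attempt and no reset: what is moved stays moved. The work goes in short steps, each a Python script; the robot and the scene stay as the last script left them, time stands still between calls to the robot, and variables do not carry over. Pictures are saved under pics/ and viewed, and the job is handed in when it is done.

```bash
ls; mkdir -p pics; python3 - <<'E'
from rig import robot
import cv2,numpy as np
for n in ["scene","top","wrist"]:
    p,d=robot.grab_frame(n)
    cv2.imwrite(f"pics/{n}0.png",p[:,:,::-1]); np.savez(f"{n}0.npz",p=p,d=d)
    print(n,robot.camera_info(n))
print(robot.read_t(),robot.read_position(),robot.read_tcp_rot(),robot.read_force())
E
```

```text
pics
scene {'vfov': 45.66005022948466, 'cx': 253.77132310028512, 'cy': 189.74217488586564, 'view': array([[-0.72313481,  0.69058414,  0.01302283,  0.33326805],
       [ 0.4716795 ,  0.50750996, -0.72107704, -0.16275249],
       [-0.50457358, -0.51529331, -0.6927325 ,  1.67859329],
       [ 0.        ,  0.        ,  0.        ,  1.        ]])}
top {'vfov': 55.87744384923822, 'cx': 258.7047871393438, 'cy': 193.36981529690325, 'view': array([[-0.0261961 , -0.9995826 ,  0.01218131,  0.05239454],
       [-0.9934489 ,  0.02467558, -0.11158139,  0.53243396],
       [ 0.11123424, -0.01502451, -0.99368064,  0.98584523],
       [ 0.        ,  0.        ,  0.        ,  1.        ]])}
wrist {'vfov': 61.77078939095731, 'cx': 254.51529584199776, 'cy': 187.0538763238279, 'T_tool_cam': array([[-3.71889684e-05, -9.50888826e-01, -3.09532613e-01,
         8.42544184e-02],
       [ 9.99999659e-01,  2.20045593e-04, -7.96128876e-04,
         5.70527893e-04],
       [ 8.25141340e-04, -3.09532537e-01,  9.50888494e-01,
        -1.59032484e-01],
       [ 0.00000000e+00,  0.00000000e+00,  0.00000000e+00,
         1.00000000e+00]])}
0.15 [ 0.23812922 -0.63121172  0.22586041] [[-9.35642138e-01 -3.52949682e-01 -5.59166307e-04]
 [-3.52950101e-01  9.35641480e-01  1.11668323e-03]
 [ 1.29046198e-04  1.24217369e-03 -9.99999220e-01]] [ 0.01442109 -0.32298195  0.3703591 ]
```

View pics/scene0.png

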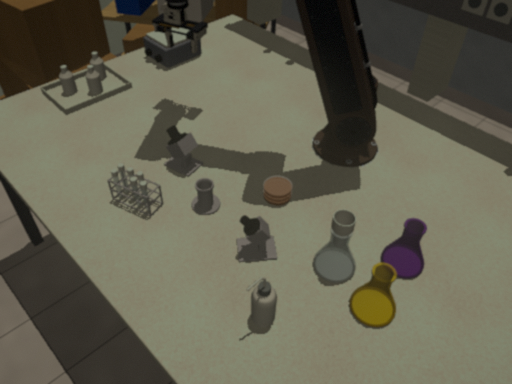

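View pics/top0.png

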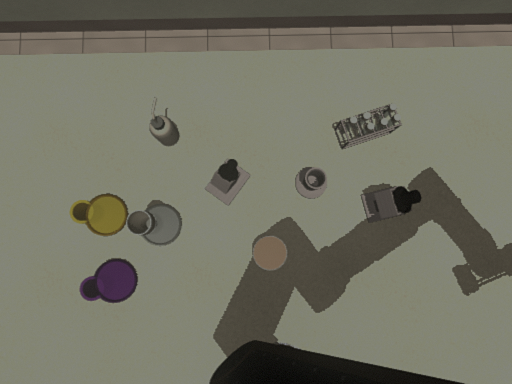

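View pics/wrist0.png

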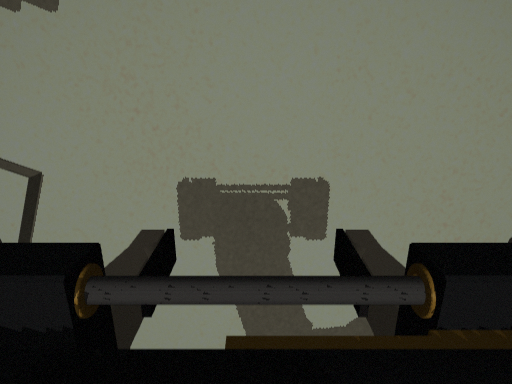

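Two stoppers are candidates: top-view (230,170) / scene (250,225), and top-view (405,198) / scene (178,135). I'll measure both and take enlarged crops.

```bash
cat > h.py <<'E'
import numpy as np,cv2
from rig import robot
def cloud(n,d,T=None,info=None):
    i=info or robot.camera_info(n)
    f=192/np.tan(np.radians(i["vfov"]/2))
    v,u=np.mgrid[0:384,0:512]
    P=np.stack([(u-i["cx"])/f*d,(v-i["cy"])/f*d,d,np.ones_like(d)],-1)
    M=np.linalg.inv(i["view"]) if "view" in i else T@i["T_tool_cam"]
    W=(P@M.T)[...,:3]; W[d<=0]=np.nan
    return W
def fitcirc(xy):
    A=np.c_[2*xy,np.ones(len(xy))]; s=np.linalg.lstsq(A,(xy**2).sum(1),rcond=None)[0]
    return s[:2],np.sqrt(s[2]+s[:2]@s[:2])
def tool():
    T=np.eye(4);T[:3,:3]=robot.read_tcp_rot();T[:3,3]=robot.read_position();return T
E
python3 - <<'E'
from h import *
C={}
for n in ["scene","top"]:
    z=np.load(n+"0.npz");W=cloud(n,z["d"].astype(float));C[n]=W
    print(n,"table z",[np.round(np.nanmedian(W[a:a+8,b:b+8].reshape(-1,3),0),4) for a,b in ([(250,200),(120,250)] if n=="scene" else [(80,250),(320,60),(60,60)])])
def near(name,c,r,zb):
    for n,W in C.items():
        P=W.reshape(-1,3);m=np.hypot(P[:,0]-c[0],P[:,1]-c[1])<r
        for a,b in zb:
            k=P[m&(P[:,2]>a)&(P[:,2]<b)]
            if len(k)>5: print(name,n,(a,b),len(k),k.min(0).round(3),k.max(0).round(3),k.mean(0).round(4))
W=C["top"]
for nm,(u,v) in dict(fun=(139,222),flask=(165,225),stand=(312,180),stA=(229,170),stB=(403,198),wash=(160,125),rack=(367,125),dish=(270,253),yel=(82,211),pur=(91,288)).items():
    q=np.nanmedian(W[v-6:v+7,u-6:u+7].reshape(-1,3),0);print(nm,q.round(3))
    near(nm,q[:2],.09,[(.02,.06),(.06,.1),(.1,.14),(.14,.18),(.18,.25)])
t=np.load("top0.npz")["p"];s=np.load("scene0.npz")["p"]
cr=lambda p,u,v,h=40:cv2.resize(p[v-h:v+h,u-h:u+h],(390,290) if 0 else (290,290),interpolation=2)
o=np.vstack([np.hstack([cr(t,230,172),cr(t,395,198)]),np.hstack([cr(s,255,228),cr(s,182,145)])])
cv2.imwrite("pics/crops.png",o[:,:,::-1])
E
```

```text
scene table z [array([6.945e-01, 3.570e-02, 1.000e-04]), array([ 0.1507, -0.3256,  0.0006])]
top table z [array([8.67e-01, 4.52e-02, 8.00e-04]), array([1.898e-01, 5.856e-01, 2.000e-04]), array([0.9413, 0.6109, 0.001 ])]
fun [0.457 0.334 0.152]
fun scene (0.02, 0.06) 647 [0.411 0.263 0.02 ] [0.514 0.42  0.06 ] [0.484  0.335  0.0386]
fun scene (0.06, 0.1) 425 [0.427 0.28  0.06 ] [0.498 0.36  0.1  ] [0.4744 0.329  0.0779]
fun scene (0.1, 0.14) 175 [0.447 0.296 0.101] [0.483 0.345 0.14 ] [0.4727 0.3276 0.1201]
fun scene (0.14, 0.18) 342 [0.426 0.29  0.14 ] [0.485 0.347 0.18 ] [0.4594 0.3203 0.1632]
fun scene (0.18, 0.25) 300 [0.425 0.288 0.18 ] [0.488 0.348 0.205] [0.4565 0.3194 0.1925]
fun top (0.02, 0.06) 597 [0.397 0.263 0.02 ] [0.512 0.424 0.06 ] [0.4525 0.3049 0.0385]
fun top (0.06, 0.1) 355 [0.414 0.279 0.06 ] [0.495 0.345 0.1  ] [0.4528 0.3016 0.0772]
fun top (0.1, 0.14) 116 [0.43  0.294 0.1  ] [0.476 0.334 0.14 ] [0.4546 0.3164 0.1196]
fun top (0.14, 0.18) 325 [0.427 0.291 0.14 ] [0.483 0.347 0.18 ] [0.4555 0.325  0.1609]
fun top (0.18, 0.25) 223 [0.427 0.291 0.18 ] [0.483 0.348 
[... 5163 characters left out ...]
ne (0.02, 0.06) 629 [0.266 0.387 0.02 ] [0.36  0.499 0.06 ] [0.3339 0.4527 0.0398]
pur scene (0.06, 0.1) 419 [0.282 0.402 0.06 ] [0.345 0.483 0.1  ] [0.3244 0.4489 0.0779]
pur scene (0.1, 0.14) 284 [0.279 0.419 0.1  ] [0.333 0.468 0.14 ] [0.3114 0.4441 0.1227]
pur scene (0.14, 0.18) 258 [0.275 0.412 0.14 ] [0.335 0.471 0.16 ] [0.3038 0.4423 0.151 ]
pur top (0.02, 0.06) 646 [0.247 0.386 0.02 ] [0.36  0.493 0.06 ] [0.3106 0.4182 0.0391]
pur top (0.06, 0.1) 460 [0.264 0.402 0.06 ] [0.344 0.473 0.099] [0.3078 0.4262 0.0781]
pur top (0.1, 0.14) 259 [0.282 0.418 0.1  ] [0.328 0.466 0.14 ] [0.3033 0.4431 0.1208]
pur top (0.14, 0.18) 295 [0.275 0.414 0.14 ] [0.332 0.472 0.16 ] [0.3027 0.4446 0.1532]
```

View pics/crops.png

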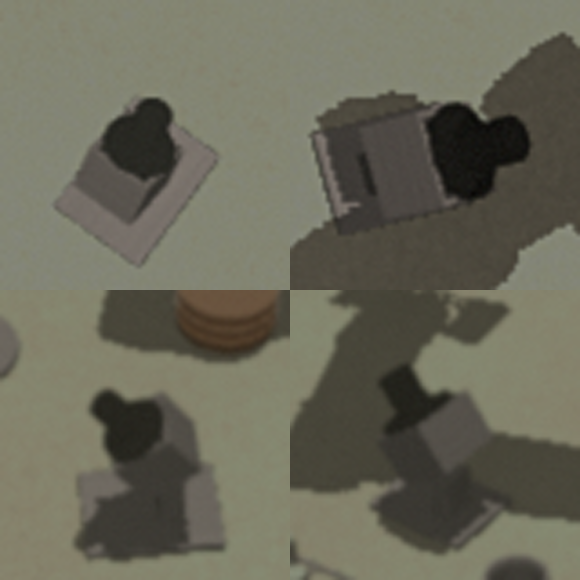

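Upper-left/lower-left crop shows candidate A at top (230,170), scene (250,225): small knob and flange on a mouth ~100 mm up. B, at top (405,198), is visibly larger and reaches z=0.152. A matches the smaller stopper. Next I fit poses with the known shapes.

```bash
cat > fit.py <<'E'
from h import *
from scipy.optimize import least_squares
def prof_dist(P,poly):  # poly: outline (r,z) closed/open segments -> unsigned distance to surface of revolution
    r=np.hypot(P[:,0],P[:,1]);q=np.c_[r,P[:,2]];best=np.full(len(q),9.)
    for a,b in zip(poly[:-1],poly[1:]):
        a=np.array(a);b=np.array(b);t=np.clip(((q-a)@(b-a))/((b-a)@(b-a)),0,1)
        best=np.minimum(best,np.linalg.norm(q-a-t[:,None]*(b-a),axis=1))
    return best
mm=lambda L:[(a/1000,b/1000) for a,b in L]
FUN=mm([(17.5,48),(29,66),(29,102),(26,102),(26,66),(14,50)])
STAND=mm([(46,0),(46,6),(24,10),(24,78),(29,82),(29,90),(25,90),(20,82),(20,20)])
STOP=mm([(16,0),(19.5,40),(27,40),(27,46),(13,46),(13,84),(0,84)])
STOPL=mm([(24.5,0),(28,43),(36,43),(36,49),(17,49),(17,90),(0,90)])
FLASK=mm([(29,155),(29,149),(25,147),(25,110)])
def fit_up(P,poly,z0,x0):
    f=lambda p:prof_dist(P-[p[0],p[1],z0+(p[2] if len(p)>2 else 0)],poly)
    s=least_squares(f,list(x0)+[0],loss="soft_l1",f_scale=.001)
    return s.x,np.median(f(s.x))
def frame(lean,yaw):
    a=np.array([np.sin(lean)*np.cos(yaw),np.sin(lean)*np.sin(yaw),np.cos(lean)])
    h=np.array([-np.sin(yaw),np.cos(yaw),0]);return np.c_[np.cross(h,a),h,a]
def fit_stop(P,poly,mouth,plug,x0,free=True):
    def f(p):
        lean=np.radians(35)+(p[4] if free else 0);R=frame(lean,p[2])
        c=np.array([p[0],p[1],mouth+(p[3] if free else 0)])-plug*R[:,2]
        return prof_dist((P-c)@R,poly)
    s=least_squares(f,list(x0)+([0,0] if free else []),loss="soft_l1",f_scale=.001)
    return s.x,np.median(f(s.x))
E
python3 - <<'E'
from fit import *
C={};K={}
for n in ["scene","top"]:
    z=np.load(n+"0.npz");C[n]=cloud(n,z["d"].astype(float)).reshape(-1,3);K[n]=z["p"].reshape(-1,3).astype(int)
def sel(n,c,r,a,b,dark=False):
    P=C[n];m=(np.hypot(P[:,0]-c[0],P[:,1]-c[1])<r)&(P[:,2]>a)&(P[:,2]<b)
    if dark:m&=K[n].max(1)<52
    return P[m]
def both(f):
    S=[f(n) for n in ("scene","top")]
    return S
for lab,f in dict(
 fun=lambda n:sel(n,(.455,.319),.04,.168,.21),
 stand=lambda n:sel(n,(.565,-.112),.04,.015,.1),
 A=lambda n:sel(n,(.586,.12),.05,.1,.16,1),
 B=lambda n:sel(n,(.502,-.328),.06,.1,.16,1)).items():
    S=both(f);S.append(np.vstack(S))
    for P in S:
        if lab=="fun":r=fit_up(P,FUN,.1,(.455,.319))
        if lab=="stand":r=fit_up(P,STAND,0,(.565,-.112))
        if lab=="A":r=fit_stop(P,STOP,.1,.04,(.578,.125,-.6)); r2=fit_stop(P,STOPL,.1,.043,(.578,.125,-.6));print("  as large",r2[1].round(5))
        if lab=="B":r=fit_stop(P,STOPL,.105,.043,(.502,-.32,-1.4));r2=fit_stop(P,STOP,.105,.04,(.502,-.32,-1.4));print("  as small",r2[1].round(5))
        print(lab,len(P),r[0].round(4),round(r[1],5))
E
```

```text
fun 435 [0.456  0.3185 0.0008] 0.00074
fun 292 [0.455  0.3201 0.002 ] 0.00036
fun 727 [0.4556 0.3199 0.0024] 0.00067
stand 442 [ 0.566  -0.1128  0.0008] 0.00097
stand 334 [ 0.5647 -0.1118  0.0006] 0.00042
stand 776 [ 0.565  -0.1119  0.0008] 0.00075
  as large 0.00146
A 201 [ 0.5836  0.1179 -0.6694 -0.0007  0.0137] 0.00106
  as large 0.00108
A 272 [ 0.5834  0.1199 -0.6483 -0.001   0.0037] 0.00067
  as large 0.00142
A 473 [ 0.5833  0.119  -0.6676 -0.0011  0.0082] 0.00099
  as small 0.00179
B 179 [ 0.5008 -0.3314 -1.3872 -0.0016  0.029 ] 0.00134
  as small 0.00152
B 472 [ 0.5001 -0.3306 -1.351  -0.0019  0.0027] 0.00075
  as small 0.0016
B 651 [ 0.5002 -0.3308 -1.3635 -0.0019  0.0034] 0.0009
```

```bash
python3 - <<'E'
from fit import *
def down(yaw): # y axis (jaw) at yaw
    y=np.array([np.cos(yaw),np.sin(yaw),0]);z=np.array([0,0,-1.]);return np.c_[np.cross(y,z),y,z]
F=np.array([.4555,.3195]);S=np.array([.565,-.112]);
for d in range(0,360,30):
    o=[]
    for c,zs in ((F,(.169,.30)),(S,(.099,.22))):
        for z in zs:
            q=robot.ik([*c,z],down(np.radians(d)));o.append(None if q is None else [int(q[i]) for i in (0,1,2,3,4,5)])
    print(d,o)
R=frame(np.radians(35),-.66);a=R[:,2];g=np.array([.5834,.119,.099])+.029*a
for s in (1,-1):
  for nm,y in (("h",R[:,1]),("v",R[:,0])):
    y=s*y;z=-a;T=np.c_[np.cross(y,z),y,z]
    print(nm,s,[None if (q:=robot.ik(g+k*a,T)) is None else np.round(q) for k in (-.019,.06,.12)])
E
```

```text
0 [[55, 12, -19, 0, -58, 124], [55, 7, -7, 0, -75, 124], [8, 17, -21, 0, -50, 171], [8, 11, -12, 0, -65, 171]]
30 [[55, 12, -19, 0, -58, 154], [55, 7, -7, 0, -75, 154], [8, 17, -21, 0, -50, -158], [8, 11, -12, 0, -65, -158]]
60 [None, None, [8, 17, -21, 0, -50, -128], [8, 11, -12, 0, -65, -128]]
90 [[55, 12, -19, 0, -58, -145], [55, 7, -7, 0, -75, -145], [8, 17, -21, 0, -50, -98], [8, 11, -12, 0, -65, -98]]
120 [[55, 12, -19, 0, -58, -115], [55, 7, -7, 0, -75, -115], [8, 17, -21, 0, -50, -68], [8, 11, -12, 0, -65, -68]]
150 [[55, 12, -19, 0, -58, -85], [55, 7, -7, 0, -75, -85], [8, 17, -21, 0, -50, -38], [8, 11, -12, 0, -65, -38]]
180 [[55, 12, -19, 0, -58, -55], [55, 7, -7, 0, -75, -55], [8, 17, -21, 0, -50, -8], [8, 11, -12, 0, -65, -8]]
210 [[55, 12, -19, 0, -58, -25], [55, 7, -7, 0, -75, -25], [8, 17, -21, 0, -50, 21], [8, 11, -12, 0, -65, 21]]
240 [[55, 12, -19, 0, -58, 4], [55, 7, -7, 0, -75, 4], [8, 17, -21, 0, -50, 51], [8, 11, -12, 0, -65, 51]]
270 [[55, 12, -19, 0, -58, 34], [55, 7, -7, 0, -75, 34], [8, 17, -21, 0, -50, 81], [8, 11, -12, 0, -65, 81]]
300 [[55, 12, -19, 0, -58, 64], [55, 7, -7, 0, -75, 64], [8, 17, -21, 0, -50, 111], [8, 11, -12, 0, -65, 111]]
330 [[55, 12, -19, 0, -58, 94], [55, 7, -7, 0, -75, 94], [8, 17, -21, 0, -50, 141], [8, 11, -12, 0, -65, 141]]
h 1 [array([  12.,   36.,   11.,  -26.,  -90., -134.]), array([   9.,   36.,   20.,  -25.,  -99., -136.]), array([   8.,   37.,   28.,  -25., -106., -137.])]
v 1 [array([ 12.,  36.,  11., -26., -90., 136.]), array([  9.,  36.,  20., -25., -99., 134.]), array([   8.,   37.,   28.,  -25., -106.,  133.])]
h -1 [array([ 12.,  36.,  11., -26., -90.,  46.]), array([  9.,  36.,  20., -25., -99.,  44.]), array([   8.,   37.,   28.,  -25., -106.,   43.])]
v -1 [array([ 12.,  36.,  11., -26., -90., -44.]), array([  9.,  36.,  20., -25., -99., -46.]), array([   8.,   37.,   28.,  -25., -106.,  -47.])]
```

```bash
cat >> h.py <<'E'
def down(deg):
    t=np.radians(deg);y=np.array([np.cos(t),np.sin(t),0]);z=np.array([0,0,-1.]);return np.c_[np.cross(y,z),y,z]
E
python3 - <<'E'
from fit import *
p=robot.read_position();robot.servo_line([p[0],p[1],.33],speed=.2)
R=down(210);x=R[:,0]
# camera is on +x side; stand off so it sees the funnel
robot.goto([.4555-.03*x[0],.3195-.03*x[1],.31],R)
T=tool();im,d=robot.grab_frame("wrist");cv2.imwrite("pics/w1.png",im[:,:,::-1]);np.savez("w1.npz",p=im,d=d,T=T)
P=cloud("wrist",d.astype(float),T).reshape(-1,3)
m=(np.hypot(P[:,0]-.4555,P[:,1]-.3195)<.04)&(P[:,2]>.168)&(P[:,2]<.215)
print(m.sum(),fit_up(P[m],FUN,.1,(.4555,.3195)),P[m].min(0),P[m].max(0),robot.read_t())
E
```

```text
1566 (array([0.45430574, 0.31992912, 0.00062015]), np.float64(0.00025533363323101965)) [0.42559589 0.29055601 0.16800023] [0.48344632 0.34840684 0.20468221] 4.3417
```

View pics/w1.png

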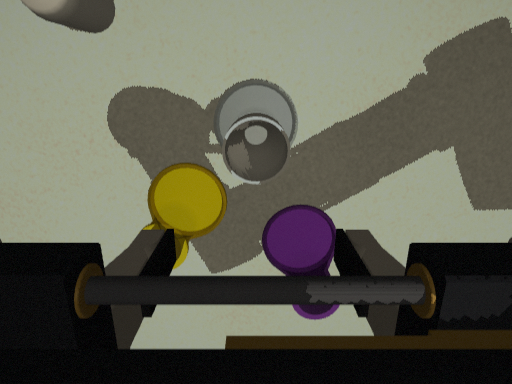

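The wrist view shows the funnel mouth at (255,150) in the clear flask, between the yellow and purple look-alikes. It agrees with the fixed cameras to about 1 mm, so I'll grip it.

```bash
python3 - <<'E'
from fit import *
c=[.4548,.3198];R=down(210)
robot.goto([*c,.26],R)
robot.servo_line([*c,.170],speed=.1)
print("pos",robot.read_position(),robot.read_force())
robot.move_gripper(0.60)
print("w",robot.read_grip_width(),robot.read_force(),robot.read_position(),robot.read_t())
E
```

```text
pos [0.45514702 0.32021254 0.17073807] [ 0.24963589  0.86295277 -0.6743825 ]
w 0.6832139942278751 [-2.60371202 -0.74493631  2.7047941 ] [0.45462147 0.31966652 0.17011194] 6.3083
```

```bash
python3 - <<'E'
from fit import *
robot.move_gripper(0.3)
print("w",robot.read_grip_width(),robot.read_force(),robot.read_position())
p=robot.read_position()
robot.servo_line([p[0],p[1],.19],speed=.05)
print("w",robot.read_grip_width(),robot.read_force())
robot.servo_line([p[0],p[1],.31],speed=.12)
print("w",robot.read_grip_width(),robot.read_force(),robot.read_position(),robot.read_t())
T=tool()
for n in("scene","wrist"):
    im,d=robot.grab_frame(n);cv2.imwrite(f"pics/{n}2.png",im[:,:,::-1]);np.savez(f"{n}2.npz",p=im,d=d,T=T)
E
python3 - <<'E'
import cv2,numpy as np
a=cv2.imread("pics/scene2.png")[120:340,220:440];b=cv2.imread("pics/wrist2.png")
cv2.imwrite("pics/c2.png",np.hstack([cv2.resize(a,(384,384)),b[:,:400]]))
E
```

```text
w 0.6823231610496998 [-3.19484934 -1.5951682   2.74478101] [0.45467898 0.31969124 0.1700764 ]
w 0.6846178221925074 [ 0.74108855 -0.52330086 -1.06881797]
w 0.6856656061026231 [ 0.77407166 -0.65472374 -0.20784794] [0.45435889 0.31943242 0.30907501] 8.225
```

View pics/c2.png

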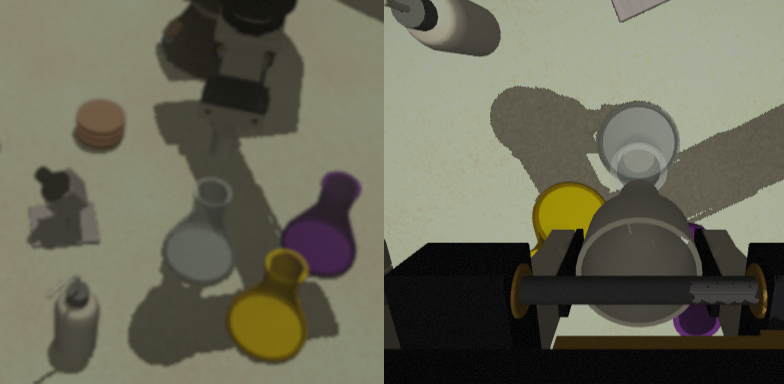

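The funnel is out and held between the jaws (right, ~(640,270)), and the flask still stands with its mouth open (left, ~(212,192)). Next I check the in-hand pose and tilt, plus the flask mouth.

```bash
python3 - <<'E'
from fit import *
z=np.load("wrist2.npz");T=z["T"]
Pw=cloud("wrist",z["d"].astype(float),T).reshape(-1,3)
o0=np.array([.4548,.3198,.31+.019-.088])
m=(np.hypot(Pw[:,0]-o0[0],Pw[:,1]-o0[1])<.034)&(Pw[:,2]>o0[2]+.06)&(Pw[:,2]<o0[2]+.11)
P=Pw[m];print(m.sum())
from scipy.spatial.transform import Rotation as Ro
def f(p):
    R=Ro.from_euler("xy",p[3:]).as_matrix();return prof_dist((P-o0-p[:3])@R,FUN)
s=least_squares(f,np.zeros(5),loss="soft_l1",f_scale=.001);print("funnel offs",s.x[:3].round(4),"tilt",np.degrees(s.x[3:]).round(2),np.median(f(s.x)))
S=cloud("scene",np.load("scene2.npz")["d"].astype(float)).reshape(-1,3)
for nm,Q in(("w",Pw),("s",S)):
    m=(np.hypot(Q[:,0]-.455,Q[:,1]-.3195)<.04)&(Q[:,2]>.125)&(Q[:,2]<.17)
    print(nm,m.sum(),fit_up(Q[m],FLASK+[(.025,.110),(.022,.155),(.029,.155)][1:] ,0,(.455,.3195)))
E
```

```text
8115
funnel offs [-0.0002 -0.0006 -0.0013] tilt [-0.32  0.05] 0.00031782399157461935
w 1168 (array([0.4554325 , 0.31795509, 0.00112441]), np.float64(0.0005906005521939318))
s 381 (array([4.56975266e-01, 3.19014135e-01, 4.47568606e-04]), np.float64(0.0007588419820095566))
```

```bash
python3 - <<'E'
from fit import *
R=down(210);x=R[:,0];S=np.array([.5652,-.1122])
robot.servo_line([*(S-.05*x[:2]),.30],speed=.25)
robot.dwell(.2)
T=tool();im,d=robot.grab_frame("wrist");cv2.imwrite("pics/w3.png",im[:,:,::-1])
P=cloud("wrist",d.astype(float),T).reshape(-1,3)
m=(np.hypot(P[:,0]-S[0],P[:,1]-S[1])<.04)&(P[:,2]>.015)&(P[:,2]<.1)
print(m.sum(),fit_up(P[m],STAND,0,S),T[:3,3],robot.read_grip_width(),robot.read_force(),robot.read_t())
E
```

```text
1453 (array([ 0.56440065, -0.11215023,  0.0011332 ]), np.float64(0.00028308061849541266)) [ 0.54017039 -0.06822261  0.30012531] 0.6868265254442008 [0.07565177 0.39109885 0.67645655] 10.3167
```

View pics/w3.png

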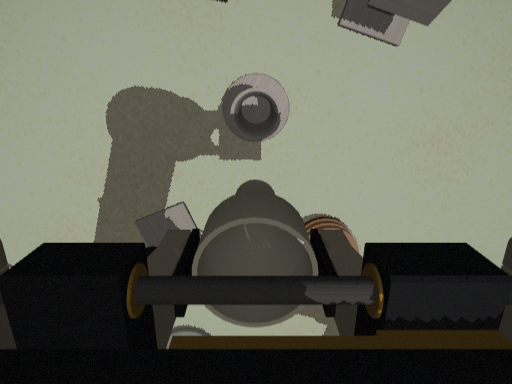

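The stand's mouth is at (255,108), and its fit agrees with the fixed cameras within 1 mm. I lower the funnel while watching force.

```bash
python3 - <<'E'
from fit import *
S=[.5646,-.1121]
robot.servo_line([*S,.20],speed=.15)
robot.servo_line([*S,.112],speed=.08)
f0=robot.read_force();print(f0,robot.read_position())
z=.112
while z>.0945:
    z-=.0015
    robot.servo_line([*S,z],speed=.02)
    f=robot.read_force();print(round(z,4),robot.read_position()[2].round(4),(f-f0).round(1))
    if abs((f-f0)[2])>5 or np.linalg.norm((f-f0)[:2])>8:break
print(robot.read_grip_width(),robot.read_t())
E
```

```text
[ 0.10578473  0.50030487 -0.77153249] [ 0.56500262 -0.1120922   0.11256415]
0.1105 0.1107 [-0.4 -1.2  0.4]
0.109 0.1089 [-0.1 -1.  -0.1]
0.1075 0.1074 [-0.7 -0.5  0.9]
0.106 0.1059 [ 0.1 -1.5  0.7]
0.1045 0.1044 [-0.7  0.5 -0.3]
0.103 0.1029 [-0.6 -1.4  0.8]
0.1015 0.1014 [ 0.5 -0.3 -0.3]
0.1 0.1007 [-3.  -0.3  7.5]
0.6843684664819328 14.4583
```

```bash
python3 - <<'E'
from fit import *
S=[.5646,-.1121]
f0=[0.1,.5,-.8]
for z in(.0993,.0986,.098):
    robot.servo_line([*S,z],speed=.02);robot.dwell(.1)
    f=robot.read_force();p=robot.read_position();print(z,p.round(4),(f-f0).round(1))
    if f[2]>15:break
p=robot.read_position()
robot.move_gripper(.82)
print(robot.read_grip_width(),robot.read_force(),robot.read_position())
robot.move_gripper(1.0)
robot.dwell(.2)
p=robot.read_position()
x=down(210)[:,0]
robot.servo_line([S[0],S[1],.19],speed=.12)
robot.servo_line([S[0]-.04*x[0],S[1]-.04*x[1],.28],speed=.2)
T=tool();im,d=robot.grab_frame("wrist");cv2.imwrite("pics/w4.png",im[:,:,::-1])
from scipy.spatial.transform import Rotation as Ro
def ft(Pw,o0):
    m=(np.hypot(Pw[:,0]-o0[0],Pw[:,1]-o0[1])<.034)&(Pw[:,2]>o0[2]+.063)&(Pw[:,2]<o0[2]+.11);P=Pw[m]
    f=lambda p:prof_dist((P-o0-p[:3])@Ro.from_euler("xy",p[3:]).as_matrix(),FUN)
    s=least_squares(f,np.zeros(5),loss="soft_l1",f_scale=.001);print(m.sum(),"offs",s.x[:3].round(4),"tilt",np.degrees(s.x[3:]).round(2),np.median(f(s.x)))
o0=np.array([.5646,-.1121,.03])
ft(cloud("wrist",d.astype(float),T).reshape(-1,3),o0)
for n in("scene",):
    im,d=robot.grab_frame(n);cv2.imwrite(f"pics/{n}4.png",im[:,:,::-1]);ft(cloud(n,d.astype(float)).reshape(-1,3),o0)
print(robot.read_t())
E
```

```text
0.0993 [ 0.5645 -0.1122  0.1007] [-6.   0.9 12.3]
0.0986 [ 0.5645 -0.1123  0.1006] [-7.7  0.8 17.9]
0.8213879663633478 [-0.00154457  0.11685843  0.63478819] [ 0.56455995 -0.11211023  0.09831422]
1526 offs [ 0.0005 -0.0002  0.0014] tilt [-0.34 -0.59] 0.0002975630133603812
355 offs [ 0.004  -0.0041  0.0021] tilt [-2.64 -2.13] 0.0007903782402614613
18.0417
```

View pics/w4.png

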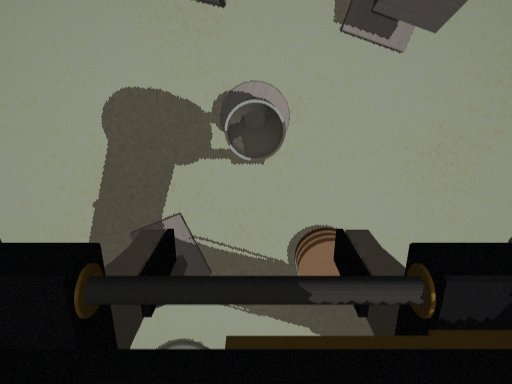

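View pics/scene4.png

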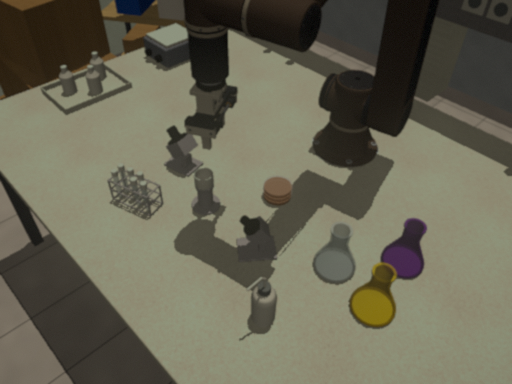

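The funnel sits upright in the stand (wrist crop ~(255,128)). Its wrist z reads +1.4 mm where the stand itself reads +1.1 mm, so it is fully seated, with tilt under 0.7°. The scene-camera tilt fit sees only one side and isn't reliable. Next is the smaller stopper.

```bash
cat >> fit.py <<'E'
MA=np.array([.5834,.119,.0995]);RA=frame(np.radians(35),-.66)
def tl(R): y=-R[:,1];z=-R[:,2];return np.c_[np.cross(y,z),y,z]
E
python3 - <<'E'
from fit import *
a=RA[:,2];O=tl(RA)
robot.servo_line([.56,-.02,.32],speed=.2)
robot.goto(MA+.14*a-.03*O[:,0],O)
print(robot.read_qpos().round(1))
T=tool();im,d=robot.grab_frame("wrist");cv2.imwrite("pics/w5.png",im[:,:,::-1]);np.savez("w5.npz",p=im,d=d,T=T)
P=cloud("wrist",d.astype(float),T).reshape(-1,3)
k=im.reshape(-1,3).max(1)<52
m=(np.linalg.norm(P-(MA+.02*a),axis=1)<.05)&k&(((P-MA)@a)>-.002)
print(m.sum(),[fit_stop(P[m],STOP,.1,.04,(.5834,.119,-.66),fr) for fr in(True,False)],robot.read_t())
E
```

```text
[   8.9   34.3   24.8  -25.6 -104.8   41.8]
2621 [(array([ 5.82696832e-01,  1.19878610e-01, -6.47950842e-01,  3.93093246e-04,
       -1.69479024e-03]), np.float64(0.0004185650274552838)), (array([ 0.5830869 ,  0.11971021, -0.64794424]), np.float64(0.0004741170474479861))] 19.2667
```

View pics/w5.png

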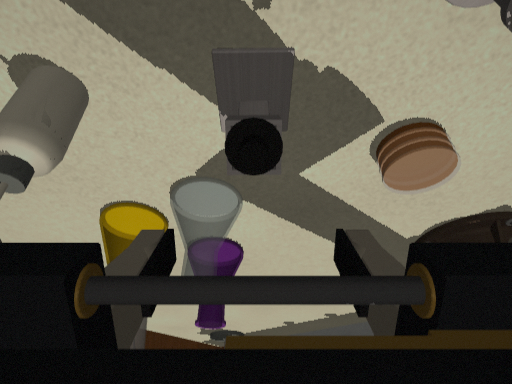

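The wrist view shows the stopper end-on at (253,147) in its square sleeve. The fit puts the mouth at (0.583, 0.1196, 0.100) with a 34.9° lean, matching the first fit. I grip it and draw it out along the axis.

```bash
python3 - <<'E'
from fit import *
M=np.array([.583,.1196,.1002]);RA=frame(np.radians(35),-.648);a=RA[:,2];O=tl(RA)
robot.goto(M+.10*a,O)
robot.servo_line(M+.0105*a,ori=O,speed=.1)
f0=robot.read_force();print("at",(robot.read_position()-M-.0105*a).round(4),f0.round(1))
robot.move_gripper(.45);robot.move_gripper(.0)
w=robot.read_grip_width();print("w",w,w*88,(robot.read_force()-f0).round(1),(robot.read_position()-M-.0105*a).round(4))
if .2<w<.4:
    robot.servo_line(M+.03*a,ori=O,speed=.05);print((robot.read_force()-f0).round(1))
    robot.servo_line(M+.09*a,ori=O,speed=.1);print((robot.read_force()-f0).round(1),robot.read_grip_width())
    T=tool()
    for n in("scene","wrist"):
        im,d=robot.grab_frame(n);cv2.imwrite(f"pics/{n}6.png",im[:,:,::-1]);np.savez(f"{n}6.npz",p=im,d=d,T=T)
print(robot.read_t(),robot.read_position())
a_=cv2.imread("pics/scene6.png")[110:310,190:390];b=cv2.imread("pics/wrist6.png")
cv2.imwrite("pics/c6.png",np.hstack([cv2.resize(a_,(384,384)),b[:,:400]]))
E
```

```text
at [ 0.0006 -0.0002  0.0006] [ 0.5  0.3 -0.4]
w 0.2924669087412155 25.737087969226963 [0.2 0.  1. ] [-0. -0. -0.]
[-1.3 -1.4 -0.3]
[-1.4  0.1 -1.4] 0.28917519706937483
23.375 [0.62351599 0.08871459 0.17321485]
```

View pics/c6.png

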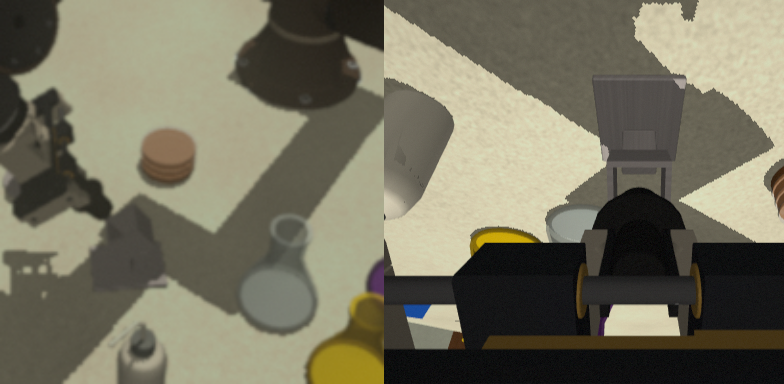

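The stopper is out of the sleeve (right, ~(640,250)) and the rest is empty. I lift, turn it upright, and re-measure the mouth from a stand-off.

```bash
python3 - <<'E'
from fit import *
p=robot.read_position()
robot.servo_line([p[0],p[1],.31],speed=.2)
R=down(210);x=R[:,0];c=np.array([.4552,.319])
robot.goto([*(c-.06*x[:2]),.32],R)
robot.dwell(.2)
T=tool();im,d=robot.grab_frame("wrist");cv2.imwrite("pics/w7.png",im[:,:,::-1]);np.savez("w7.npz",p=im,d=d,T=T)
t,dt=robot.grab_frame("top");np.savez("top7.npz",p=t,d=dt)
RIM=[(.022,.150),(.022,.155),(.029,.155),(.029,.149),(.025,.147),(.025,.13)]
for nm,P in(("w",cloud("wrist",d.astype(float),T)),("t",cloud("top",dt.astype(float)))):
    P=P.reshape(-1,3);m=(np.hypot(P[:,0]-c[0],P[:,1]-c[1])<.036)&(P[:,2]>.148)&(P[:,2]<.165)
    Q=P[m];print(nm,m.sum(),fit_up(Q,RIM,0,c),fit_up(Q[Q[:,2]>.152],RIM,0,c),Q.min(0).round(4),Q.max(0).round(4))
# stopper in tool frame
P=cloud("wrist",d.astype(float),T).reshape(-1,3);k=im.reshape(-1,3).max(1)<60
L=(P-T[:3,3])@T[:3,:3]
m=(np.hypot(L[:,0],L[:,1])<.032)&(L[:,2]>-.012)&(L[:,2]<.06)&k
Q=L[m]*[1,-1,-1]+[0,0,.05]
from scipy.spatial.transform import Rotation as Ro
f=lambda p:prof_dist((Q-p[:3])@Ro.from_euler("xy",p[3:]).as_matrix(),STOP)
s=least_squares(f,np.zeros(5),loss="soft_l1",f_scale=.001);print(m.sum(),"stop in tool",s.x[:3].round(4),np.degrees(s.x[3:]).round(2),np.median(f(s.x)))
print(robot.read_t(),robot.read_grip_width(),T[:3,3])
E
```

```text
w 1318 (array([0.45453969, 0.31948648, 0.00102924]), np.float64(0.0004473636863163155)) (array([0.45458553, 0.31949147, 0.00107582]), np.float64(0.0004427423898774596)) [0.4255 0.2908 0.148 ] [0.4834 0.3483 0.1585]
t 227 (array([0.45443948, 0.31938206, 0.00093467]), np.float64(0.0008708950514269773)) (array([0.45416113, 0.31889936, 0.00110595]), np.float64(0.0008575849560205906)) [0.4275 0.291  0.1482] [0.4834 0.3485 0.159 ]
3207 stop in tool [ 0.0001  0.0004 -0.0003] [ 0.14 -0.04] 0.00033817199977819075
25.8417 0.2910372698351793 [0.42609377 0.37032045 0.31945174]
```

View pics/w7.png

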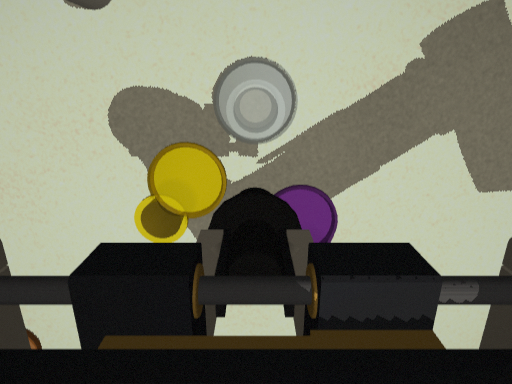

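The mouth is at (255,103) in the clear flask: fits (0.4545, 0.3195) from the wrist and (0.4544, 0.3194) from the top camera. The stopper is straight in hand, so I lower it with force watch.

```bash
python3 - <<'E'
from fit import *
c=[.4545,.3194];R=down(210)
robot.servo_line([*c,.24],ori=R,speed=.15)
robot.dwell(.1);f0=robot.read_force();print(f0.round(1))
robot.servo_line([*c,.210],speed=.06)
z=.210
while z>.1625:
    z-=.004 if z>.175 else .0015
    robot.servo_line([*c,z],speed=.03)
    f=robot.read_force()-f0;print(round(z,4),robot.read_position()[2].round(4),f.round(1))
    if f[2]>5 or np.linalg.norm(f[:2])>6:break
print(robot.read_grip_width(),robot.read_t())
E
```

```text
[-1.  -0.8 -0.7]
0.206 0.2059 [0.9 0.5 0.2]
0.202 0.2018 [ 0.9  1.3 -0.2]
0.198 0.1978 [ 1.   1.5 -0.4]
0.194 0.1937 [ 2.   1.  -0.2]
0.19 0.1897 [ 1.7  1.3 -0.4]
0.186 0.1858 [ 1.7 -0.4 -0. ]
0.182 0.1817 [ 1.6  0.4 -1.4]
0.178 0.1777 [0.9 0.3 0.1]
0.174 0.1737 [0.9 1.4 0.1]
0.1725 0.1724 [ 1.   0.7 -0.8]
0.171 0.1709 [1.5 0.1 0.1]
0.1695 0.1694 [ 1.5  0.6 -0.2]
0.168 0.1678 [ 1.4  0.4 -0.6]
0.1665 0.1664 [1.9 1.3 0.5]
0.165 0.1661 [-1.1 -0.8  7.7]
0.29045843609829697 31.4583
```

Contact came at 0.1660 with the expected height 0.1653, so the flange is on the rim. I release and retreat.

```bash
python3 - <<'E'
from fit import *
from scipy.spatial.transform import Rotation as Ro
c=[.4545,.3194];R=down(210);x=R[:,0]
robot.servo_line([*c,.1655],speed=.02);robot.dwell(.1);print(robot.read_force().round(1))
robot.move_gripper(.5);robot.move_gripper(.75);robot.dwell(.2)
robot.servo_line([*c,.25],speed=.12)
robot.servo_line([c[0]-.04*x[0],c[1]-.04*x[1],.31],speed=.2)
T=tool();I={}
for n in("wrist","scene","top"):
    im,d=robot.grab_frame(n);I[n]=im;W=cloud(n,d.astype(float),T).reshape(-1,3)
    cv2.imwrite(f"pics/{n}8.png",im[:,:,::-1])
    for nm,poly,o0,lo,hi,rr in(("stopper",STOP,np.array([*c,.115]),.036,.09,.032),("funnel",FUN,np.array([.5646,-.1121,.03]),.063,.11,.034)):
        m=(np.hypot(W[:,0]-o0[0],W[:,1]-o0[1])<rr)&(W[:,2]>o0[2]+lo)&(W[:,2]<o0[2]+hi);P=W[m]
        if m.sum()<60: continue
        f=lambda p:prof_dist((P-o0-p[:3])@Ro.from_euler("xy",p[3:]).as_matrix(),poly)
        s=least_squares(f,np.zeros(5),loss="soft_l1",f_scale=.001);print(n,nm,m.sum(),s.x[:3].round(4),np.degrees(s.x[3:]).round(1),np.median(f(s.x)).round(5))
cv2.imwrite("pics/c8.png",np.hstack([cv2.resize(I["scene"][100:340,120:440],(400,300)),cv2.resize(I["wrist"],(400,300))])[:,:,::-1])
print(robot.read_t())
E
```

```text
[-1.3  0.   5.8]
wrist stopper 2812 [0.0002 0.0001 0.0009] [-0.1 -0.1] 0.00051
scene stopper 381 [ 0.0019 -0.0004 -0.0006] [ 0.7 -1. ] 0.00101
scene funnel 359 [-0.0025  0.0013  0.0013] [0.9 1.9] 0.00079
top stopper 461 [0.0009 0.0001 0.0002] [-0.1 -0.6] 0.0009
top funnel 242 [0.0021 0.0018 0.0016] [ 1.1 -1.3] 0.00038
34.725
```

View pics/c8.png

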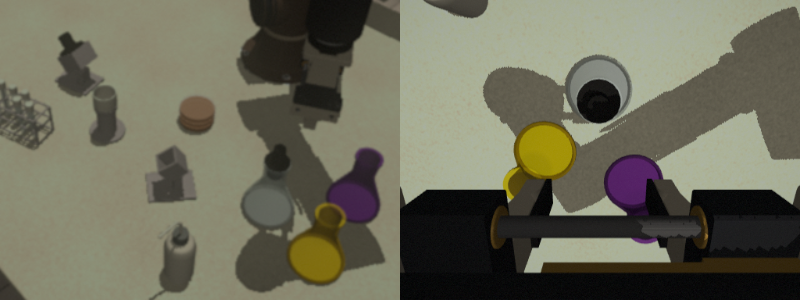

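The stopper stands upright in the clear flask (left ~(278,158), right ~(600,100)), the funnel is in the stand, and everything else is in place. I hand it in.

```bash
python3 - <<'E'
from rig import robot
print(robot.read_force(),robot.read_t());robot.job_done()
E
```

```text
[ 0.1450975  -0.37975831  0.5528403 ] 34.725
the job is handed in; nothing more can be done
```

I lifted the funnel out of the flask and seated it in the stand. I then drew the smaller stopper out along its leaning axis and set it home in the flask. The job was handed in at 34.7 s, with the gripper clear of everything.

- **Stopper:** the wrist camera showed it upright within about 0.1°, centred to 0.2 mm. Its height read 0.9 mm over nominal, about the same as the rim's own reading (+1.0 mm), so the flange is down on the rim.
- **Funnel:** the wrist camera showed it upright within about 0.7° and within 0.3 mm of fully seated.
- **Disagreement:** the scene and top cameras gave funnel tilts of about 1–3° in conflicting directions. They see only part of it, so I trusted the wrist view.
- **Forces:** the highest I read was about 18 N, while pressing the funnel into its seat.
- **Flask and other things:** the mouth measured within about 0.5 mm of the funnel's starting axis, so the flask stayed put. The larger stopper and the other bench items look unmoved in the last pictures, but I did not re-measure them.

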